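Lay out computer parts on their outlines

TASK

Lay out the four loose computer parts for refitting: put the large fan, the small fan, the drive and the heatsink each on the rubber pad whose white outline matches its shape and size, lying flat, centred in the outline and lined up with its sides (either way round). Set each part down rather than dropping it, and do not shift or tip the small bottle standing among them.

Things in the scene. Friction and masses are not known exactly. Their poses are not given: they have to be found in the camera images.
- large_fan: Square black cooling fan, loose, lying flat, 60 x 60 x 20 mm (20 high), solid sides, grey blades on its upper face. Origin: centre of the underside; z up. x and y along its sides. 50 to 100 g
- small_fan: Square black cooling fan, loose, lying flat, 40 x 40 x 20 mm (20 high), solid sides, grey blades on its upper face. Origin: centre of the underside; z up. x and y along its sides. 20 to 45 g
- drive: Flat aluminium disk drive, loose, lying flat, 80 (x) x 50 (y) x 15 mm high, blank white label on top. Origin: centre of the underside; z up. x along its length. 70 to 140 g
- heatsink: Steel-grey finned heatsink, loose, fins upward, 80 (x) x 30 (y) x 22 mm high; its fins stand across its length, and its long sides can be gripped as if solid. Origin: centre of the underside; z up. x along its length. 75 to 155 g
- pad_large_fan: Fixed flat black rubber pad, 110 (x) x 90 (y) x 3 mm, the same for all four pads, with a white-lined pale grey square outline for the large fan, 62 x 62 mm inside the lines. Origin: centre of the pad's underside, below the centre of its outline; the pad's top face is 3 mm above it. x and y along the outline's sides
- pad_small_fan: Fixed flat black rubber pad, 110 (x) x 90 (y) x 3 mm, the same for all four pads, with a white-lined pale grey square outline for the small fan, 42 x 42 mm inside the lines. Origin: centre of the pad's underside, below the centre of its outline; the pad's top face is 3 mm above it. x and y along the outline's sides
- pad_drive: Fixed flat black rubber pad, 110 (x) x 90 (y) x 3 mm, the same for all four pads, with a white-lined pale grey rectangular outline for the drive, 82 (x) x 52 (y) mm inside the lines. Origin: centre of the pad's underside, below the centre of its outline; the pad's top face is 3 mm above it. x along the outline's length
- pad_heatsink: Fixed flat black rubber pad, 110 (x) x 90 (y) x 3 mm, the same for all four pads, with a white-lined pale grey narrow rectangular outline for the heatsink, 82 (x) x 32 (y) mm inside the lines. Origin: centre of the pad's underside, below the centre of its outline; the pad's top face is 3 mm above it. x along the outline's length
- bottle: Small white plastic bottle with a white cap and blank label, standing loose among the parts, 44 mm across, 100 mm high. Origin: centre of the underside; z up. Leave it standing where it is
Things that resemble listed ones, but are neither listed nor needed, are in the scene too. What is shaped like the heatsink but brown is not meant. What is shaped like the small_fan but green is not meant.

How it is judged (in metres and radians):
At the end, for the whole second after the job is handed in: Each of the four parts lies flat (tilt under 0.1 rad) on its own pad, underside under 7 mm above the pad's underside, centre within 10 mm of the outline's centre, sides within 0.2 rad of the outline's (drive and heatsink either way round, fans any of four ways), released and at rest (horizontal distance between large_fan and pad_large_fan below 0.01 m and z of large_fan in the frame of pad_large_fan below 0.007 m and angle between each of large_fan, small_fan, drive, heatsink's own z axis and vertical below 0.1 rad and (angle between the x axis of large_fan and the x axis of pad_large_fan, either way round below 0.2 rad or angle between the x axis of large_fan and the y axis of pad_large_fan, either way round below 0.2 rad) and linear speed of each of large_fan, small_fan, drive, heatsink below 0.02 m/s and contact force between each of large_fan, small_fan, drive, heatsink and the fingers below 0.05 N and horizontal distance between small_fan and pad_small_fan below 0.01 m and z of small_fan in the frame of pad_small_fan below 0.007 m and (angle between the x axis of small_fan and the x axis of pad_small_fan, either way round below 0.2 rad or angle between the x axis of small_fan and the y axis of pad_small_fan, either way round below 0.2 rad) and horizontal distance between drive and pad_drive below 0.01 m and z of drive in the frame of pad_drive below 0.007 m and angle between the x axis of drive and the x axis of pad_drive, either way round below 0.2 rad and horizontal distance between heatsink and pad_heatsink below 0.01 m and z of heatsink in the frame of pad_heatsink below 0.007 m and angle between the x axis of heatsink and the x axis of pad_heatsink, either way round below 0.2 rad); the robot touches nothing.
It fails at once if a part is dropped (falls freely more than 25 mm above the bench) ((height (world z) of large_fan above 0.025 m and contact force between large_fan and anything else below 0.02 N and linear speed of large_fan above 0.3 m/s) or (height (world z) of small_fan above 0.025 m and contact force between small_fan and anything else below 0.02 N and linear speed of small_fan above 0.3 m/s) or (height (world z) of drive above 0.025 m and contact force between drive and anything else below 0.02 N and linear speed of drive above 0.3 m/s) or (height (world z) of heatsink above 0.025 m and contact force between heatsink and anything else below 0.02 N and linear speed of heatsink above 0.3 m/s)).
It fails at once if the bottle is pushed more than 30 mm or tipped over (distance of bottle from where it was at the start of the episode above 0.03 m or angle between bottle's own z axis and vertical above 0.4 rad).
It also fails if it takes over 99 s, if anything falls off the work surface, if the arm or the gripper's body presses on something with over 40 N, if the wrist force passes 120 N, or if a joint passes its speed limit or range.

ROBOT

A 6-joint arm with a two-finger parallel gripper is mounted at the origin on the work surface. World frame = base frame: x ahead of the robot, y to its left, z up, the work surface at z = 0. Lengths are in mm, angles in rad, forces in N, time in s.
With the tool pointing down it reaches from about 350 to 875 mm from the base axis. Payload 4.2 kg.
Tool frame: the origin (TCP) lies at the very end of the fingers, on their centre line; the grasp point (between the pads) lies 19 mm behind it; z points along the fingers, y is the line along which they close (so a half turn about z gives the same grasp; the last joint's range is limited). The gripper opens to 85 mm and grips with 20 to 120 N. Pads are 22 mm wide; open, the fingers measure 114 mm over their backs; the gripper's body (76 mm by 85 mm) begins 54 mm behind the grasp point. The pads swing forward as they close: fully open they stand 13 mm farther back than shut.
Start: joints at [1.522, 0.385, 0.008, 0, -1.194, -0.259], TCP at [189.319, 595.615, 231.312] pointing down, gripper open.
Joint ranges: [-3.14, 3.14], [-1.21, 2.06], [-1.07, 1.41], [-3.16, 2.05], [-2.99, -0.16], [-3.1, 3.1]. Speed limits (rad/s): [2.79, 2.79, 3.14, 3.14, 3.14, 3.14].

INTERFACE

Orientations are given as a unit quaternion [x, y, z, w].
In Python, from bench import arm gives the robot as it stands. The module is installed in compiled form; this text tells all that it offers.
- The arm moves only by the tool drive_tool, never from a script. Its argument "targets" is a list of rows, each a list of 5 numbers: the closure, from -1 (fully open) to 1 (shut), then the shift along the tool's x, y, z in mm, then the turn about the tool's z in degrees. In form: [[grip, tx, ty, tz, roll], ...]. A call has 1 to 12 rows; each row is the pose to reach, as a shift and turn from the pose commanded when the call began, along the tool's axes at that moment; what a row does not reach only later rows make up. A row lasts 1/10 s, in which the tool goes at most 50 mm and 8.59 degrees, less where a joint would pass 70% of its speed; a pose out of reach is approached as far as the arm can. A call with a gripper value outside its range is refused whole. The fingers move at their own pace and stop on an object; the grip force is fixed at half the most. Time passes only in rows, so rows that repeat a pose let the fingers close. It gives the time, the measured TCP pose, the force, the opening and the grip force at its end, in the units of the state.
- arm.read_state(): the state, without advancing time (a new reading comes with each control period).
- arm.get_image(name): name is "side" or "top" or "wrist"; returns the picture (420x560x3 uint8, blue, green, red); there is no depth.
- arm.camera_params(name): a dict with "fov_y" (degrees; the focal length in pixels is half the picture's height over the tangent of half this angle, whatever the lens; pixels are square), "cx", "cy" (the principal point, pixels), "rvec" (rotation vector, rad) and "tvec" (3), from world to camera coordinates, as OpenCV has them; the wrist camera has in their place "tool_from_camera" (4x4, takes a point from camera to tool coordinates, whose origin is the TCP and whose axes are the flange's). Camera axes: x right, y down, z forward; pixel columns grow to the right and rows downward; lengths in mm; the calibration is good to about 2 mm. The wrist camera is an equidistant fisheye: a pixel r from the principal point sees the ray r / f radians off the axis. A picture is of the moment at which its call begins: read the wrist's pose just before it. camera_params takes no time and is no camera call.
- arm.job_done(): hands the job in; it is judged then, once.
The state is a dict: "clock": time; "joints": joint angles; "joint_vel": joint speeds; "joint_efforts": joint torques, N m; "position": TCP position; "ee_rot": TCP orientation; "contact_force": force on the tool from outside, world axes, zero at the start; "wrist_torque": the same for the moment, N m; "gripper_width": finger opening in mm; "grasp_force": force on a finger pad.
Only numpy, scipy, OpenCV 4.12 (cv2) and the standard library are available. Lean on these libraries where they do the work, as an engineer would, in place of code of your own. Each camera call takes 0.05 s, during which the arm holds its last target. There are 200 camera calls.

## Working session

There is one attempt and no reset: what is moved stays moved. The work goes in short steps, Python scripts to look and compute and a tool call to move; the robot and the scene stay as the last step left them, time stands still between calls to the robot, and variables do not carry over. Pictures are saved under pics/ and viewed, at most 14 in all, crops included, and the job is handed in when it is done.

Besides the shell and the picture viewer there is one more tool, called after ">>>" by a JSON object that holds its "method" and its "body", one argument or row to a line. drive_tool: Moves the arm, as the interface text tells. Its arguments: {"type":"object","properties":{"targets":{"type":"array","items":{"type":"array","items":{"type":"number"}}}},"required":["targets"]}

```bash
mkdir -p pics; cat > h.py <<'E'
import numpy as np, cv2
from bench import arm
from scipy.spatial.transform import Rotation as R
def cast(name,uv,z):
    p=arm.camera_params(name); f=210/np.tan(np.radians(p['fov_y'])/2)
    uv=np.atleast_2d(np.array(uv,float)); d=(uv-[p['cx'],p['cy']])/f
    if name=='wrist':
        s=arm.read_state(); r=np.linalg.norm(d,axis=1,keepdims=True)+1e-9
        d=np.hstack([d/r*np.sin(r),np.cos(r)]); T=np.array(p['tool_from_camera'])
        Q=R.from_quat(s['ee_rot']).as_matrix()
        o=Q@T[:3,3]+s['position']; d=d@(Q@T[:3,:3]).T
    else:
        M=cv2.Rodrigues(np.array(p['rvec'],float))[0]; o=-M.T@np.array(p['tvec'],float).ravel()
        d=np.c_[d,np.ones(len(d))]@M
    return (o+d*((z-o[2])/d[:,2])[:,None])[:,:2]
E
python3 - <<'E'
from h import *
for n in("top","side","wrist"):
    cv2.imwrite(f'pics/{n}0.png',arm.get_image(n)); print(n,arm.camera_params(n))
print(arm.read_state())
E
```

```text
top {'fov_y': 53.72991140332391, 'cx': 277.71988505047096, 'cy': 210.11386308656057, 'rvec': array([ 2.08601637, -2.14509695,  0.2090054 ]), 'tvec': array([ 56.72092542, 435.22870012, 995.3822999 ])}
side {'fov_y': 47.191039258684036, 'cx': 273.9539879484572, 'cy': 206.58635339484889, 'rvec': array([ 2.31951905, -0.41709031,  0.18023058]), 'tvec': array([-406.84264723,  141.57009918, 1414.12076426])}
wrist {'fov_y': 65.70646984690485, 'cx': 280.91711302119836, 'cy': 208.54986807594187, 'tool_from_camera': array([[-1.07194324e-04, -9.59182702e-01, -2.82787081e-01,
         7.23877565e+01],
       [ 9.99999972e-01, -4.27444530e-05, -2.34079227e-04,
        -8.91808473e-01],
       [ 2.12437166e-04, -2.82787098e-01,  9.59182679e-01,
        -1.41334990e+02],
       [ 0.00000000e+00,  0.00000000e+00,  0.00000000e+00,
         1.00000000e+00]])}
{'clock': 0.15, 'joints': array([ 1.52161694e+00,  3.85377701e-01,  6.99564436e-03, -3.19820540e-04,
       -1.19398017e+00, -2.58635003e-01]), 'joint_vel': array([-0.00033919, -0.001658  ,  0.00444523,  0.0031649 ,  0.00026258,
       -0.00104318]), 'joint_efforts': array([ 2.73689984e-04, -3.92677188e+01,  1.88584346e+01,  4.18859661e+00,
       -3.37842146e-03, -8.38051974e-07]), 'position': array([189.20235211, 595.24799396, 230.50086914]), 'ee_rot': array([ 9.88170294e-01, -1.53358515e-01, -6.59837676e-05,  7.94198841e-04]), 'contact_force': array([0.04587349, 0.35380649, 0.20258971]), 'wrist_torque': array([0.02344873, 0.04171729, 0.00747495]), 'grasp_force': 0.0, 'gripper_width': 85.40485620390464}
```

View pics/top0.png

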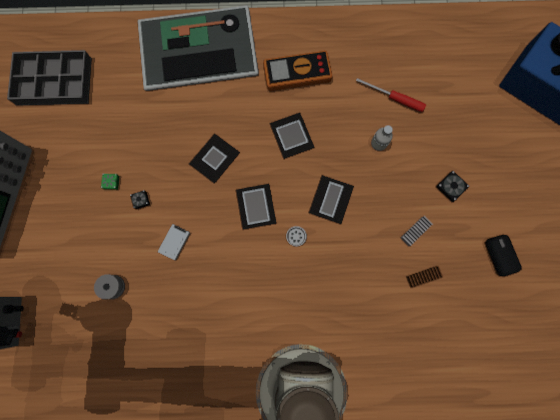

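View pics/side0.png

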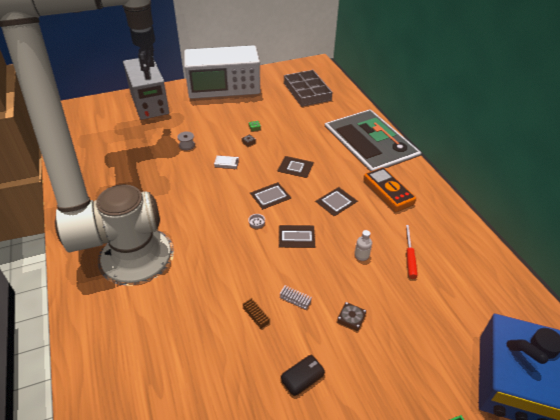

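The top view shows the following.
- **Parts:** small fan (140,200) and green decoy (110,181), drive (174,242), large fan (453,185), grey heatsink (417,231) and brown decoy (424,277), bottle (383,138).
- **Pads:** (214,158) small square, (292,135) large square, (256,206) drive, (331,199) heatsink.

I'll confirm these in an enlarged crop and measure them.

```bash
cat > m.py <<'E'
from h import *
im=arm.get_image('top'); cv2.imwrite('pics/top1.png',cv2.resize(im[110:290,90:480],None,fx=2.05,fy=2.05,interpolation=cv2.INTER_CUBIC))
S=4; big=cv2.resize(im,None,fx=S,fy=S,interpolation=cv2.INTER_CUBIC)
hsv=cv2.cvtColor(big,cv2.COLOR_BGR2HSV); wood=(hsv[...,1]>90)&(hsv[...,2]>60)&(hsv[...,0]<25)
g=cv2.cvtColor(big,cv2.COLOR_BGR2GRAY)
def seg(name,c,r,mask,z):
    m=np.zeros(g.shape,np.uint8); x,y=c[0]*S,c[1]*S;r*=S
    m[y-r:y+r,x-r:x+r]=mask[y-r:y+r,x-r:x+r]*255
    m=cv2.morphologyEx(m,cv2.MORPH_CLOSE,np.ones((9,9)))
    k=max(cv2.findContours(m,cv2.RETR_EXTERNAL,cv2.CHAIN_APPROX_NONE)[0],key=cv2.contourArea)[:,0]
    w=cast('top',(k+.5)/S-.5,z).astype(np.float32)
    (cx,cy),sz,a=cv2.minAreaRect(w)
    if sz[0]<sz[1]: sz=sz[::-1]; a+=90
    print(name,np.round([cx,cy]),'size',np.round(sz),'long-axis deg',round((a+90)%180-90,1))
dark=~wood
for n,c,r,z in[('small_fan',(140,200),13,20),('large_fan',(453,185),20,20),('drive',(174,242),20,15),('heatsink',(417,231),20,15),('bottle',(382,142),16,0),('brown',(424,277),20,15),('green',(110,181),12,15)]: seg(n,c,r,dark,z)
for n,c in[('pad_small',(214,158)),('pad_large',(292,135)),('pad_drive',(256,206)),('pad_heat',(331,199))]:
    seg(n,c,27,dark,3); seg(n+' outline',c,18,dark&(g>75),3)
E
python3 m.py
```

```text
small_fan [480. 400.] size [45. 45.] long-axis deg 17.1
large_fan [ 492. -409.] size [66. 61.] long-axis deg -48.7
drive [368. 311.] size [82. 55.] long-axis deg -27.0
heatsink [ 380. -307.] size [87. 33.] long-axis deg -48.7
bottle [ 639. -244.] size [81. 47.] long-axis deg -30.4
brown [ 264. -315.] size [85. 30.] long-axis deg -72.5
green [532. 482.] size [48. 43.] long-axis deg 87.0
pad_small [592. 211.] size [109.  90.] long-axis deg -39.2
pad_small outline [593. 211.] size [50. 50.] long-axis deg 50.7
pad_large [651.   1.] size [110.  89.] long-axis deg 19.1
pad_large outline [652.   1.] size [71. 70.] long-axis deg 19.0
pad_drive [458. 102.] size [109.  90.] long-axis deg 8.8
pad_drive outline [458. 102.] size [90. 60.] long-axis deg 9.0
pad_heat [470. -96.] size [109.  90.] long-axis deg -21.1
pad_heat outline [471. -96.] size [91. 40.] long-axis deg -21.1
```

View pics/top1.png

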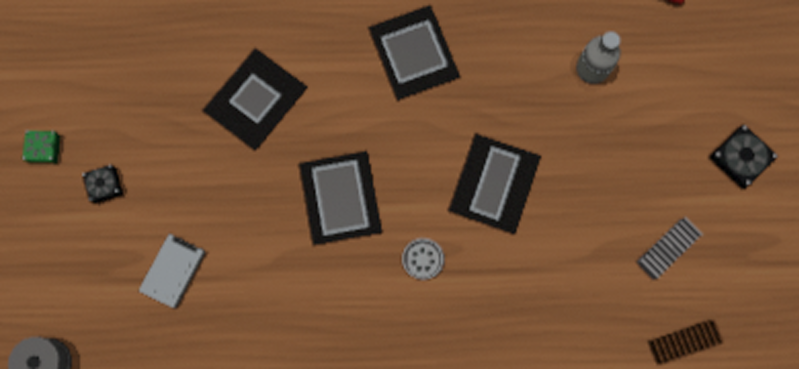

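The crop confirms the identities. Brown (685,340) and green (41,147) are decoys. The grey finned part is the heatsink, the black fans are the ones meant, and each outline is as I named it. I'll go to the small fan first.

```bash
cat >> h.py <<'E'
def goto(x,y,z,head,mod=180,fix=False):
    "head: wanted world heading (deg) of tool x; prints shift+roll options"
    s=arm.read_state(); Q=R.from_quat(s['ee_rot']).as_matrix()
    d=Q.T@(np.array([x,y,z])-s['position']); h=np.degrees(np.arctan2(Q[1,0],Q[0,0]))
    j1=np.degrees(np.arctan2(y,x)); o=[]
    for k in range(-4,5):
        H=head+k*mod; j6=H-j1+90
        if abs(j6)<150 : o.append((round(h-H),round(j6)))
    print('to',np.round([x,y,z]),'shift',np.round(d,1),'(roll,j6):',o)
def wseg(maskf,z,c=None,r=120,S=2,name=None):
    "rect of biggest masked blob in wrist view near world point c"
    im=arm.get_image('wrist')
    if name: cv2.imwrite(f'pics/{name}.png',im)
    big=cv2.resize(im,None,fx=S,fy=S,interpolation=cv2.INTER_CUBIC)
    m=maskf(cv2.cvtColor(big,cv2.COLOR_BGR2HSV)).astype(np.uint8)*255
    m=cv2.morphologyEx(cv2.morphologyEx(m,cv2.MORPH_OPEN,np.ones((5,5))),cv2.MORPH_CLOSE,np.ones((9,9)))
    for k in cv2.findContours(m,cv2.RETR_EXTERNAL,cv2.CHAIN_APPROX_NONE)[0]:
        if cv2.contourArea(k)<3000: continue
        w=cast('wrist',(k[:,0]+.5)/S-.5,z).astype(np.float32); (cx,cy),sz,a=cv2.minAreaRect(w)
        if c is not None and np.hypot(cx-c[0],cy-c[1])>r: continue
        if sz[0]<sz[1]: sz=sz[::-1]; a+=90
        print('blob',np.round([cx,cy],1),np.round(sz),'deg',round((a+90)%180-90,1),'px',np.round(k[:,0].mean(0)/S))
E
python3 -c "
from h import *
goto(480,400,130,17,90)"
```

```text
to [480 400 130] shift [336.3  97.9 100.8] (roll,j6): [(145, -113), (55, -23), (-35, 67)]
```

>>> {"method": "drive_tool", "body": {
  "targets": [
    [-1,48,14,14,8],
    [-1,96,28,28,16],
    [-1,144,42,42,24],
    [-1,192,56,56,32],
    [-1,240,70,70,40],
    [-1,288,84,84,48],
    [-1,336,98,101,55],
    [-1,336,98,101,55],
    [-1,336,98,101,55],
    [-1,336,98,101,55]
  ]
}}

```text
clock: 1.2
position: [479.7, 400.8, 130.4]
ee_rot: [0.806, -0.592, -0.0, -0.0]
contact_force: [0.1, 0.6, 0.4]
gripper_width: 85.3
grasp_force: 0.0
```

```bash
python3 -c "
from h import *
s=arm.read_state();print(s['position'],s['clock'],s['joints'])
wseg(lambda h:~((h[...,1]>90)&(h[...,2]>60)&(h[...,0]<25)),20,(480,400),60,name='w1')"
```

```text
[479.65792659 400.75410235 130.41158181] 1.2 [ 9.54532773e-01  4.68356026e-01 -1.27008369e-01 -4.07260362e-05
 -9.75297313e-01 -6.50799191e-01]
blob [482.6 402.7] [41. 38.] deg -72.5 px [278. 205.]
```

View pics/w1.png

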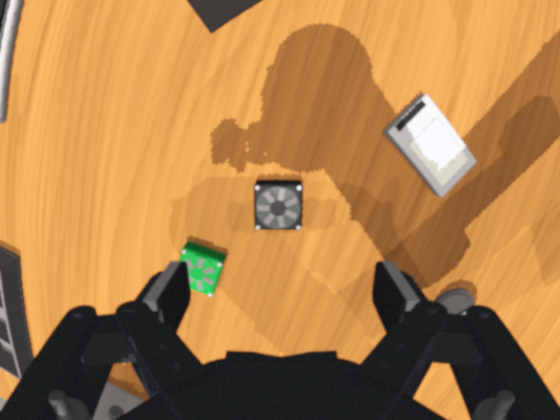

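The small fan is at (278,205), square to the tool. The green decoy at (203,270) is clear of the fingers. I'll descend and grip.

>>> {"method": "drive_tool", "body": {
  "targets": [
    [-1,0,-3,40,0],
    [-1,0,-3,80,0],
    [-1,0,-3,110,0],
    [-1,0,-3,127,0],
    [-1,0,-3,127,0],
    [1,0,-3,127,0],
    [1,0,-3,127,0],
    [1,0,-3,127,0],
    [1,0,-3,127,0],
    [1,0,-3,127,0],
    [1,0,-3,127,0],
    [1,0,-3,127,0]
  ]
}}

```text
clock: 2.45
position: [483.5, 402.5, 5.3]
ee_rot: [0.806, -0.592, 0.0, -0.002]
contact_force: [-1.1, 0.8, 6.3]
gripper_width: 38.8
grasp_force: 61.9
```

>>> {"method": "drive_tool", "body": {
  "targets": [
    [1,0,0,-20,0],
    [1,0,0,-60,0],
    [1,0,0,-100,0],
    [1,0,0,-100,0],
    [1,0,0,-100,0]
  ]
}}

```text
clock: 2.95
position: [482.8, 401.5, 104.7]
ee_rot: [0.806, -0.593, -0.0, -0.001]
contact_force: [-0.7, -0.9, -0.2]
gripper_width: 38.3
grasp_force: 61.2
```

```bash
python3 -c "
from h import *
goto(592.5,211,100,50.8,90)"
```

```text
to [592. 211. 100.] shift [214.6 -47.9   4.3] (roll,j6): [(147, -149), (57, -59), (-33, 31), (-123, 121)]
```

>>> {"method": "drive_tool", "body": {
  "targets": [
    [1,43,-10,0,-7],
    [1,86,-20,0,-14],
    [1,129,-29,0,-21],
    [1,172,-38,0,-28],
    [1,215,-48,4,-33],
    [1,215,-48,4,-33],
    [1,215,-48,50,-33],
    [1,215,-48,80,-33],
    [1,215,-48,80,-33],
    [1,215,-48,80,-33]
  ]
}}

```text
clock: 3.95
position: [592.3, 210.6, 22.6]
ee_rot: [0.941, -0.339, -0.0, 0.001]
contact_force: [0.4, 0.7, 0.7]
gripper_width: 38.4
grasp_force: 61.2
```

```bash
python3 -c "
from h import *
goto(592.5,211,8.8,50.8,90)"
```

```text
to [592. 211.   9.] shift [-0.1 -0.5 13.8] (roll,j6): [(180, -149), (90, -59), (0, 31), (-90, 121)]
```

>>> {"method": "drive_tool", "body": {
  "targets": [
    [1,0,0,7,0],
    [1,0,0,12,0],
    [1,0,0,14,0],
    [1,0,0,14,0],
    [1,0,0,14,0]
  ]
}}

```text
clock: 4.45
position: [592.9, 210.6, 9.7]
ee_rot: [0.941, -0.339, 0.0, -0.0]
contact_force: [-0.2, -0.3, 0.9]
gripper_width: 38.2
grasp_force: 61.2
```

>>> {"method": "drive_tool", "body": {
  "targets": [
    [1,0,0,1,0],
    [1,0,0,1.5,0],
    [1,0,0,1.5,0]
  ]
}}

```text
clock: 4.75
position: [592.9, 210.5, 8.3]
ee_rot: [0.941, -0.339, 0.0, -0.0]
contact_force: [-0.0, 0.7, 2.5]
gripper_width: 38.6
grasp_force: 61.5
```

Touching. I'll release and rise, then head for the drive at (368,311), long axis -27°.

>>> {"method": "drive_tool", "body": {
  "targets": [
    [-1,0,0,0,0],
    [-1,0,0,0,0],
    [-1,0,0,0,0],
    [-1,0,0,0,0],
    [-1,0,0,-30,0],
    [-1,0,0,-75,0],
    [-1,0,0,-120,0],
    [-1,0,0,-120,0],
    [-1,0,0,-120,0]
  ]
}}

```text
clock: 5.65
position: [593.1, 210.9, 129.4]
ee_rot: [0.941, -0.339, 0.001, -0.001]
contact_force: [-0.6, 0.2, -1.3]
gripper_width: 85.1
grasp_force: 0.0
```

```bash
python3 -c "
from h import *
goto(368,311,130,-27,180)
wseg(lambda h:~((h[...,1]>90)&(h[...,2]>60)&(h[...,0]<25)),3,(592,211),60,name='w2')"
```

```text
to [368 311 130] shift [-237.2   66.5   -1. ] (roll,j6): [(-13, 23)]
blob [593.5 210.4] [106.  86.] deg -39.2 px [281. 196.]
```

View pics/w2.png

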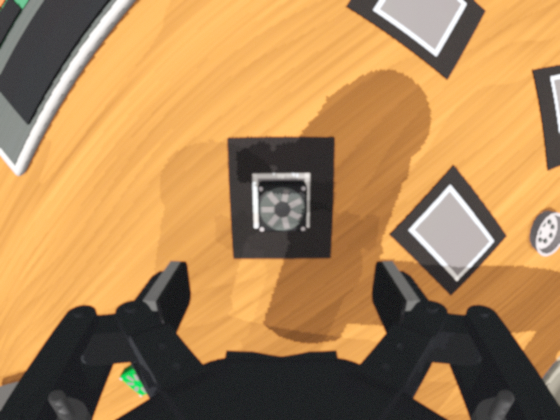

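The small fan (283,206) sits squarely in its outline, and the slight downward offset is parallax from its height. Next is the drive.

>>> {"method": "drive_tool", "body": {
  "targets": [
    [-1,-47,13,0,-3],
    [-1,-94,26,0,-6],
    [-1,-141,39,0,-9],
    [-1,-188,52,0,-12],
    [-1,-237,66,0,-13],
    [-1,-237,66,0,-13],
    [-1,-237,66,0,-13],
    [-1,-237,66,0,-13]
  ]
}}

```text
clock: 6.5
position: [368.4, 310.4, 127.1]
ee_rot: [0.973, -0.231, -0.0, 0.001]
contact_force: [1.2, 0.5, -0.3]
gripper_width: 85.2
grasp_force: 0.0
```

```bash
python3 -c "
from h import *
print(arm.read_state()['position'])
wseg(lambda h:~((h[...,1]>90)&(h[...,2]>60)&(h[...,0]<25)),15,(368,311),60,name='w3')
goto(368,311,3,-27,180)"
```

```text
[368.36714509 310.37594366 127.05237789]
blob [370.8 312.7] [81. 51.] deg -27.5 px [278. 203.]
to [368 311   3] shift [ -1.   -0.5 124.1] (roll,j6): [(0, 23)]
```

View pics/w3.png

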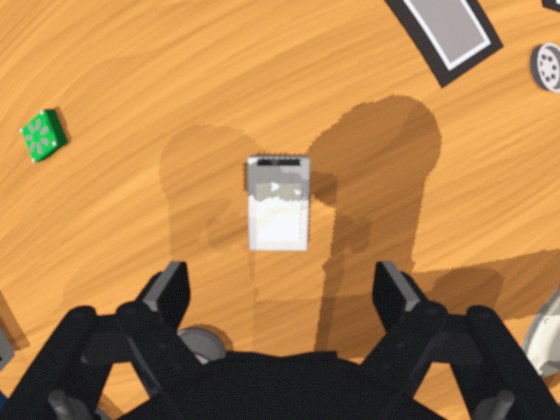

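>>> {"method": "drive_tool", "body": {
  "targets": [
    [-1,1,-2,40,0],
    [-1,1,-2,80,0],
    [-1,1,-2,110,0],
    [-1,1,-2,125,0],
    [-1,1,-2,125,0],
    [1,1,-2,125,0],
    [1,1,-2,125,0],
    [1,1,-2,125,0],
    [1,1,-2,125,0],
    [1,1,-2,125,0],
    [1,1,-2,125,0],
    [1,1,-2,125,0]
  ]
}}

```text
clock: 7.75
position: [370.7, 313.1, 4.3]
ee_rot: [0.973, -0.23, 0.001, -0.001]
contact_force: [0.7, -1.2, 7.0]
gripper_width: 47.8
grasp_force: 62.6
```

>>> {"method": "drive_tool", "body": {
  "targets": [
    [1,0,0,-20,0],
    [1,0,0,-60,0],
    [1,0,0,-80,0],
    [1,0,0,-80,0],
    [1,0,0,-80,0]
  ]
}}

```text
clock: 8.25
position: [369.4, 311.9, 82.9]
ee_rot: [0.973, -0.231, -0.0, -0.0]
contact_force: [-0.2, -0.7, -1.1]
gripper_width: 48.1
grasp_force: 62.4
```

```bash
python3 -c "
from h import *
goto(458,102,20,9,180)"
```

```text
to [458 102  20] shift [173.4 147.9  62.7] (roll,j6): [(144, -94), (-36, 86)]
```

>>> {"method": "drive_tool", "body": {
  "targets": [
    [1,34,30,0,-7],
    [1,69,59,0,-14],
    [1,104,89,0,-21],
    [1,139,118,0,-29],
    [1,173,148,0,-36],
    [1,173,148,0,-36],
    [1,173,148,35,-36],
    [1,173,148,62,-36],
    [1,173,148,62,-36],
    [1,173,148,62,-36]
  ]
}}

```text
clock: 9.25
position: [457.6, 102.3, 20.2]
ee_rot: [0.997, 0.082, -0.001, 0.001]
contact_force: [0.1, -0.6, -0.8]
gripper_width: 47.9
grasp_force: 62.4
```

```bash
python3 -c "
from h import *
goto(458,102,7.3,9,180)"
```

```text
to [458. 102.   7.] shift [ 0.4  0.3 12.9] (roll,j6): [(180, -94), (0, 86)]
```

>>> {"method": "drive_tool", "body": {
  "targets": [
    [1,0,0,6,0],
    [1,0,0,11,0],
    [1,0,0,13,0],
    [1,0,0,13.5,0],
    [1,0,0,13.5,0]
  ]
}}

```text
clock: 9.75
position: [458.3, 102.4, 7.5]
ee_rot: [0.997, 0.082, 0.0, -0.0]
contact_force: [-0.4, 0.0, -1.0]
gripper_width: 47.9
grasp_force: 62.5
```

>>> {"method": "drive_tool", "body": {
  "targets": [
    [1,0,0,1,0],
    [1,0,0,1.5,0],
    [1,0,0,1.5,0]
  ]
}}

```text
clock: 10.05
position: [458.4, 102.4, 7.3]
ee_rot: [0.997, 0.082, 0.0, -0.0]
contact_force: [-4.3, 0.2, 10.8]
gripper_width: 48.3
grasp_force: 63.8
```

Contact. I'll release, rise and measure the drive placement, then go to the heatsink.

>>> {"method": "drive_tool", "body": {
  "targets": [
    [-1,0,0,0,0],
    [-1,0,0,0,0],
    [-1,0,0,0,0],
    [-1,0,0,0,0],
    [-1,0,0,-30,0],
    [-1,0,0,-75,0],
    [-1,0,0,-120,0],
    [-1,0,0,-120,0],
    [-1,0,0,-120,0]
  ]
}}

```text
clock: 10.95
position: [458.4, 102.6, 126.7]
ee_rot: [0.997, 0.081, 0.001, -0.001]
contact_force: [-0.6, 0.7, 0.7]
gripper_width: 85.9
grasp_force: 0.0
```

```bash
python3 -c "
from h import *
cv2.imwrite('pics/w4.png',arm.get_image('wrist'))
goto(380,-307,130,-48.7,180)"
```

```text
to [ 380 -307  130] shift [-143.   391.1   -4.5] (roll,j6): [(238, -100), (58, 80)]
```

View pics/w4.png

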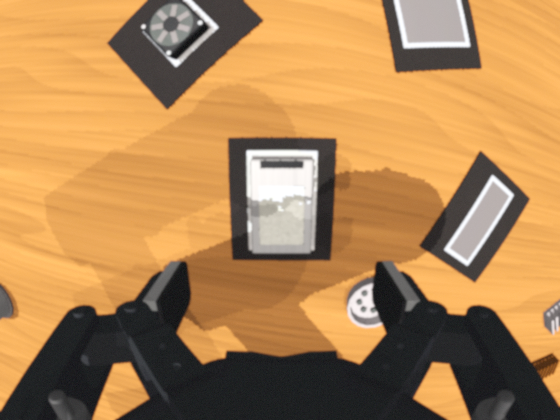

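The drive sits within its outline (246–319 px wide, drive 250–316). Next is the heatsink.

>>> {"method": "drive_tool", "body": {
  "targets": [
    [-1,-16,43,-2,7],
    [-1,-32,87,-4,14],
    [-1,-48,130,-4,21],
    [-1,-64,174,-4,28],
    [-1,-80,217,-4,35],
    [-1,-96,261,-4,42],
    [-1,-112,304,-4,49],
    [-1,-128,348,-4,56],
    [-1,-143,391,-4,58],
    [-1,-143,391,-4,58],
    [-1,-143,391,-4,58],
    [-1,-143,391,-4,58]
  ]
}}

```text
clock: 12.2
position: [380.0, -305.9, 128.6]
ee_rot: [0.911, -0.412, -0.001, -0.0]
contact_force: [0.2, 0.5, -0.9]
gripper_width: 85.4
grasp_force: 0.0
```

```bash
python3 -c "
from h import *
print(arm.read_state()['position'])
wseg(lambda h:~((h[...,1]>90)&(h[...,2]>60)&(h[...,0]<25)),22,(380,-307),60,name='w5')
goto(380,-307,4,-48.7,180)"
```

```text
[ 379.97667579 -305.92642613  128.58036114]
blob [ 381.9 -307.2] [83. 31.] deg -48.8 px [282. 202.]
to [ 380 -307    4] shift [  1.   1. 125.] (roll,j6): [(180, -100), (0, 80)]
```

View pics/w5.png

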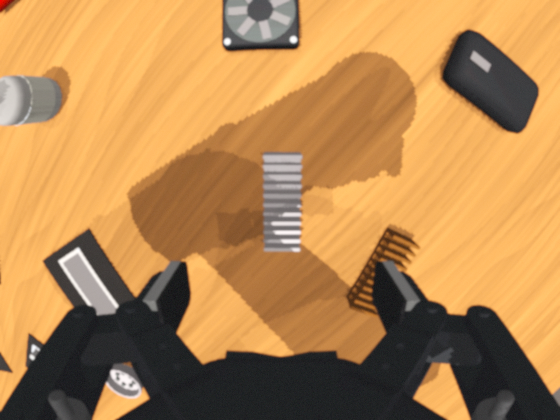

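>>> {"method": "drive_tool", "body": {
  "targets": [
    [-1,1,0,40,0],
    [-1,1,0,80,0],
    [-1,1,0,110,0],
    [-1,1,0,123,0],
    [-1,1,0,123,0],
    [1,1,0,123,0],
    [1,1,0,123,0],
    [1,1,0,123,0],
    [1,1,0,123,0],
    [1,1,0,123,0],
    [1,1,0,123,0],
    [1,1,0,123,0]
  ]
}}

```text
clock: 13.45
position: [382.2, -307.8, 8.0]
ee_rot: [0.911, -0.412, 0.001, -0.0]
contact_force: [0.7, 2.5, 6.1]
gripper_width: 28.3
grasp_force: 60.2
```

>>> {"method": "drive_tool", "body": {
  "targets": [
    [1,0,0,-20,0],
    [1,0,0,-60,0],
    [1,0,0,-80,0],
    [1,0,0,-80,0],
    [1,0,0,-80,0]
  ]
}}

```text
clock: 13.95
position: [380.9, -307.3, 86.8]
ee_rot: [0.911, -0.412, 0.0, -0.0]
contact_force: [-1.0, 0.1, -0.5]
gripper_width: 28.4
grasp_force: 59.4
```

```bash
python3 -c "
from h import *
goto(470.5,-96,22,-21.1,180)"
```

```text
to [470. -96.  22.] shift [ -99.6 -206.8   64.9] (roll,j6): [(152, -100), (-28, 80)]
```

>>> {"method": "drive_tool", "body": {
  "targets": [
    [1,-20,-41,0,-6],
    [1,-40,-82,0,-12],
    [1,-60,-124,0,-18],
    [1,-80,-165,0,-24],
    [1,-100,-207,0,-28],
    [1,-100,-207,0,-28],
    [1,-100,-207,35,-28],
    [1,-100,-207,65,-28],
    [1,-100,-207,65,-28],
    [1,-100,-207,65,-28]
  ]
}}

```text
clock: 14.95
position: [469.7, -96.1, 21.0]
ee_rot: [0.984, -0.179, -0.002, 0.001]
contact_force: [0.4, 1.0, 0.1]
gripper_width: 28.2
grasp_force: 59.6
```

```bash
python3 -c "
from h import *
goto(470.5,-96,11,-21.1,180)"
```

```text
to [470. -96.  11.] shift [ 0.7 -0.4 10. ] (roll,j6): [(180, -100), (0, 80)]
```

>>> {"method": "drive_tool", "body": {
  "targets": [
    [1,0,0,5,0],
    [1,0,0,9,0],
    [1,0,0,10,0],
    [1,0,0,10.5,0],
    [1,0,0,10.5,0]
  ]
}}

```text
clock: 15.45
position: [470.8, -95.7, 11.6]
ee_rot: [0.984, -0.179, 0.0, -0.0]
contact_force: [-0.0, 0.3, -0.5]
gripper_width: 28.4
grasp_force: 59.7
```

>>> {"method": "drive_tool", "body": {
  "targets": [
    [1,0,0,1,0],
    [1,0,0,1.5,0],
    [1,0,0,1.5,0]
  ]
}}

```text
clock: 15.75
position: [470.9, -95.7, 11.0]
ee_rot: [0.984, -0.179, 0.0, 0.0]
contact_force: [-2.8, 0.8, 9.1]
gripper_width: 28.5
grasp_force: 60.8
```

Contact. I'll release and rise, then plan the large fan.

>>> {"method": "drive_tool", "body": {
  "targets": [
    [-1,0,0,0,0],
    [-1,0,0,0,0],
    [-1,0,0,0,0],
    [-1,0,0,0,0],
    [-1,0,0,-30,0],
    [-1,0,0,-75,0],
    [-1,0,0,-118,0],
    [-1,0,0,-118,0],
    [-1,0,0,-118,0]
  ]
}}

```text
clock: 16.65
position: [470.9, -95.5, 128.6]
ee_rot: [0.984, -0.179, 0.001, -0.001]
contact_force: [-0.5, 0.4, -1.0]
gripper_width: 85.1
grasp_force: 0.0
```

```bash
python3 -c "
from h import *
cv2.imwrite('pics/w6.png',arm.get_image('wrist'))
goto(492,-408,130,-48.7,90)"
```

```text
to [ 492 -408  130] shift [130.9 284.5  -2.8] (roll,j6): [(208, -99), (118, -9), (28, 81)]
```

View pics/w6.png

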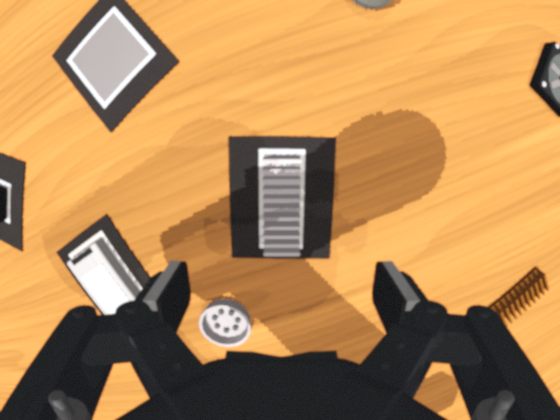

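The heatsink is in its outline (259–305 px). Next is the large fan.

>>> {"method": "drive_tool", "body": {
  "targets": [
    [-1,19,41,0,4],
    [-1,38,82,0,8],
    [-1,57,123,0,12],
    [-1,76,164,0,16],
    [-1,95,205,0,20],
    [-1,114,246,0,24],
    [-1,131,284,-3,28],
    [-1,131,284,-3,28],
    [-1,131,284,-3,28],
    [-1,131,284,-3,28]
  ]
}}

```text
clock: 17.7
position: [492.3, -406.4, 129.1]
ee_rot: [0.911, -0.411, -0.002, -0.0]
contact_force: [-0.3, 0.3, 1.0]
gripper_width: 85.4
grasp_force: 0.0
```

```bash
python3 -c "
from h import *
print(arm.read_state()['position'])
wseg(lambda h:~((h[...,1]>90)&(h[...,2]>60)&(h[...,0]<25)),20,(492,-408),60,name='w7')
goto(492,-408,4,-48.7,90)"
```

```text
[ 492.29999718 -406.4199042   129.09038976]
blob [ 497.9 -412.7] [60. 57.] deg -47.9 px [283. 195.]
to [ 492 -408    4] shift [  1.2   1.6 125.7] (roll,j6): [(180, -99), (90, -9), (0, 81)]
```

View pics/w7.png

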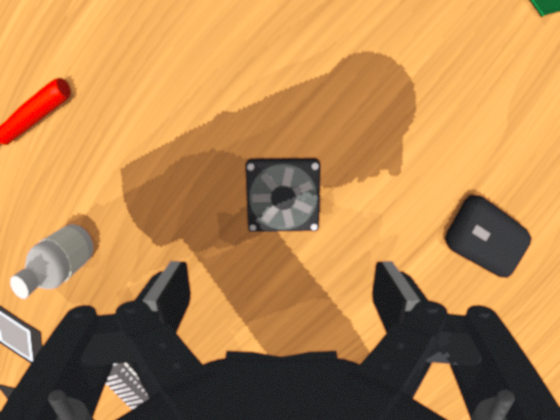

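>>> {"method": "drive_tool", "body": {
  "targets": [
    [-1,6,0,40,0],
    [-1,6,0,80,0],
    [-1,6,0,110,0],
    [-1,6,0,126,0],
    [-1,6,0,126,0],
    [1,6,0,126,0],
    [1,6,0,126,0],
    [1,6,0,126,0],
    [1,6,0,126,0],
    [1,6,0,126,0],
    [1,6,0,126,0],
    [1,6,0,126,0]
  ]
}}

```text
clock: 18.95
position: [498.6, -412.5, 7.1]
ee_rot: [0.911, -0.411, 0.002, 0.0]
contact_force: [1.1, 2.7, 7.0]
gripper_width: 58.1
grasp_force: 65.6
```

>>> {"method": "drive_tool", "body": {
  "targets": [
    [1,0,0,-20,0],
    [1,0,0,-60,0],
    [1,0,0,-105,0],
    [1,0,0,-150,0],
    [1,0,0,-150,0],
    [1,0,0,-150,0]
  ]
}}

```text
clock: 19.55
position: [497.3, -412.1, 156.4]
ee_rot: [0.911, -0.412, 0.002, -0.0]
contact_force: [-0.1, 0.3, -0.8]
gripper_width: 58.3
grasp_force: 64.9
```

```bash
python3 -c "
from h import *
goto(651.5,1,150,19,90)"
```

```text
to [652.   1. 150.] shift [-208.4 -388.6    6.6] (roll,j6): [(112, -71), (22, 19), (-68, 109)]
```

>>> {"method": "drive_tool", "body": {
  "targets": [
    [1,-21,-39,0,2],
    [1,-42,-78,0,4],
    [1,-63,-117,0,6],
    [1,-84,-156,0,8],
    [1,-105,-195,0,11],
    [1,-126,-234,0,13],
    [1,-147,-273,0,15],
    [1,-168,-312,0,18],
    [1,-189,-351,0,20],
    [1,-208,-389,0,22],
    [1,-208,-389,7,22],
    [1,-208,-389,7,22]
  ]
}}

```text
clock: 20.75
position: [649.7, 1.9, 144.3]
ee_rot: [0.816, -0.578, -0.002, 0.002]
contact_force: [-0.3, -0.1, -0.5]
gripper_width: 58.0
grasp_force: 64.8
```

>>> {"method": "drive_tool", "body": {
  "targets": [
    [1,0,0,40,0],
    [1,0,0,80,0],
    [1,0,0,115,0],
    [1,0,0,128,0],
    [1,0,0,128,0],
    [1,0,0,128,0]
  ]
}}

```text
clock: 21.35
position: [652.5, 0.4, 21.1]
ee_rot: [0.816, -0.578, 0.001, -0.0]
contact_force: [-0.1, 0.0, -0.1]
gripper_width: 57.9
grasp_force: 64.8
```

```bash
python3 -c "
from h import *
goto(651.5,1,10,19,90)"
```

```text
to [652.   1.  10.] shift [-0.9  0.8 11.1] (roll,j6): [(90, -71), (0, 19), (-90, 109)]
```

>>> {"method": "drive_tool", "body": {
  "targets": [
    [1,-1,1,5,0],
    [1,-1,1,9,0],
    [1,-1,1,11,0],
    [1,-1,1,12,0],
    [1,-1,1,12,0]
  ]
}}

```text
clock: 21.85
position: [650.6, 1.8, 10.1]
ee_rot: [0.816, -0.578, 0.001, -0.0]
contact_force: [-3.7, 1.1, 7.5]
gripper_width: 58.2
grasp_force: 65.8
```

Contact. I'll release, rise and check.

>>> {"method": "drive_tool", "body": {
  "targets": [
    [-1,0,0,0,0],
    [-1,0,0,0,0],
    [-1,0,0,0,0],
    [-1,0,0,0,0],
    [-1,0,0,-30,0],
    [-1,0,0,-75,0],
    [-1,0,0,-120,0],
    [-1,0,0,-120,0],
    [-1,0,0,-120,0]
  ]
}}

```text
clock: 22.75
position: [650.9, 1.9, 129.3]
ee_rot: [0.816, -0.578, 0.001, -0.001]
contact_force: [-0.0, 0.1, -1.0]
gripper_width: 85.1
grasp_force: 0.0
```

>>> {"method": "drive_tool", "body": {
  "targets": [
    [-1,0,40,-20,0],
    [-1,0,80,-40,0],
    [-1,0,120,-60,0],
    [-1,0,160,-60,0],
    [-1,0,200,-60,0],
    [-1,0,240,-60,0],
    [-1,0,280,-60,0],
    [-1,0,320,-60,0],
    [-1,0,320,-60,0],
    [-1,0,320,-60,0]
  ]
}}

```text
clock: 23.75
position: [347.5, -104.7, 187.2]
ee_rot: [0.816, -0.578, -0.0, 0.0]
contact_force: [0.4, 0.5, 0.4]
gripper_width: 85.5
grasp_force: 0.0
```

```bash
python3 -c "
from h import *
im=arm.get_image('top');cv2.imwrite('pics/top2.png',cv2.resize(im[95:275,180:400],None,fx=3.2,fy=3.2,interpolation=cv2.INTER_CUBIC))"
```

```text
(no output)
```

View pics/top2.png

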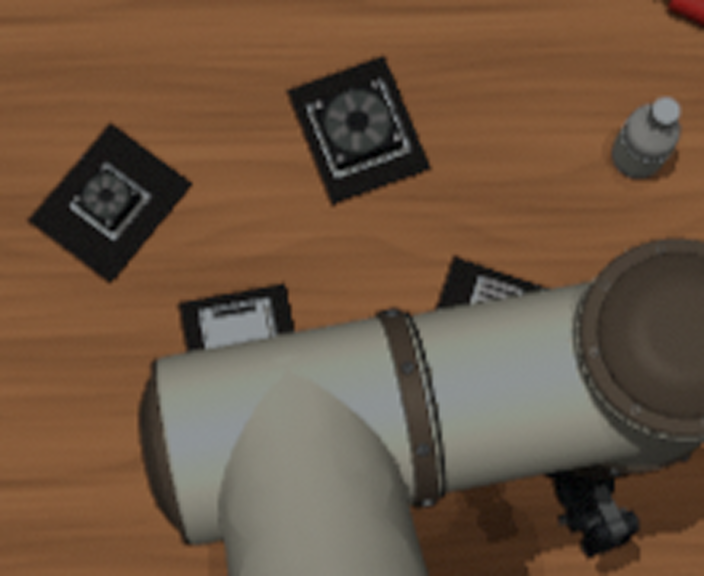

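Both fans sit in their outlines (the upward offset matches parallax), the bottle stands where it was, and the drive and heatsink were checked earlier. I'll hand the job in.

```bash
python3 -c "
from bench import arm
print(arm.job_done())"
```

```text
the job is handed in; nothing more can be done
None
```

All four parts were set down on their matching pads and looked centred and lined up in the camera images, the bottle is still standing in place, and the job was handed in at about 24 s; no verdict was returned.

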